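# Transfer a row of sample tubes to the clean rack and cover it

### The arm

A 7-joint arm with a two-finger parallel gripper is mounted at the origin on the work surface. World frame = base frame: x ahead of the robot, y to its left, z up, the work surface at z = 0. Lengths are in m, angles in rad, forces in N, time in s.
With the tool pointing down it reaches from about 0.4 to 0.875 m from the base axis. Payload 19.3 kg.
Tool frame: the origin (TCP) lies on the centre line of the jaws, within the pads' length; the fingertips stand 14 mm ahead of it and the grasp point (between the pads) lies 5 mm behind it (bot.tip_extent is the distance from the TCP to the fingertips, in m); z points along the fingers, y is the line along which they close (so a half turn about z gives the same grasp; the last joint's range is limited). The gripper opens to 85 mm and grips with 20 to 120 N. Pads are 22 mm wide; open, the fingers measure 114 mm over their backs; the gripper's body (76 mm by 85 mm) begins 54 mm behind the grasp point. The pads swing forward as they close: fully open they stand 13 mm farther back than shut.
Start: joints at [-0.07, 0.521, -0.036, 1.599, 0.021, 1.021, -0.113], TCP at [0.625, -0, 0.245] pointing down, gripper open.
Joint ranges: [-2.91, 2.91], [-0.3, 2.13], [-1.5, 1.42], [0.17, 2.43], [-1.26, 4.41], [0.16, 1.93], [-2.52, 2.52]. Speed limits (rad/s): [1.89, 1.89, 2.39, 2.39, 3.01, 3.01, 3.01].

### API

Orientations are given as [roll, pitch, yaw] about the fixed x, y, z axes, in that order (R = Rz(yaw) Ry(pitch) Rx(roll)).
In Python, from workcell import monitor, grab_frame, camera_model, bot gives the robot as it stands.
- The arm moves only by the tool move_arm, never from a script. Its argument "moves" is a list of rows, each a list of 4 numbers: the shift along the world's x, y, z in mm, then the turn about the world's z in rad. A call has 1 to 12 rows; each row is the pose to reach, as a shift and turn from the pose commanded when the call began; what a row does not reach only later rows make up. A row lasts 1/8 s, in which the tool goes at most 62.5 mm and 10.7 degrees, less where a joint would pass 70% of its speed; a pose out of reach is approached as far as the arm can. A call with a gripper value outside its range is refused whole. "gripper" is the opening, from 0 (shut) to 1 (fully open), set as the call begins (left out, the last holds). The fingers move at their own pace and stop on an object; "newtons" is the grip in N (left out, the last holds). Time passes only in rows, so rows that repeat a pose let the fingers close. It gives the time, the measured TCP pose, the force, the opening and the grip force at its end, in the units of the state.
- monitor.observe(): the state, without advancing time (a new reading comes with each control period).
- grab_frame(name): name is "scene" or "side" or "wrist"; returns the picture (384x512x3 uint8, blue, green, red); there is no depth.
- camera_model(name): a dict with "vfov" (degrees; the focal length in pixels is half the picture's height over the tangent of half this angle, whatever the lens; pixels are square), "cx", "cy" (the principal point, pixels), "R" (3x3) and "t" (3): a world point X has camera coordinates R X + t; the wrist camera has in their place "T_tool_cam" (4x4, takes a point from camera to tool coordinates, whose origin is the TCP and whose axes are the flange's). Camera axes: x right, y down, z forward; pixel columns grow to the right and rows downward; lengths in m; the calibration is good to about 2 mm. A picture is of the moment at which its call begins: read the wrist's pose just before it. camera_model takes no time and is no camera call.
- bot.job_done(): hands the job in; it is judged then, once.
The state is a dict: "clock": time; "qpos": joint angles; "qd": joint speeds; "joint_efforts": joint torques, N m; "position": TCP position; "tool_rot": TCP orientation; "force": force on the tool from outside, world axes, zero at the start; "moment": the same for the moment, N m; "grip_width": finger opening in m; "finger_force": force on a finger pad.
Only numpy, scipy, OpenCV 4.12 (cv2) and the standard library are available. Lean on these libraries where they do the work, as an engineer would, in place of code of your own. Each camera call takes 0.05 s, during which the arm holds its last target. There are 200 camera calls.

### The job

Move the four capped tubes from the steel rack into the blue rack, keeping them in the same left-to-right order as they stand now and carrying them upright, each fully down in its cell. Then put the white dust cover squarely over the row of caps so that it rests level on them. Do not disturb the amber bottle or the well plate.

Things in the scene. Friction and masses are not known exactly. Their poses are not given: they have to be found in the camera images.
- tube_red: closed 50 ml conical centrifuge tube, frosted plastic, with a red screw cap; 117 mm tall, barrel 29 mm in diameter, cap 35 mm in diameter and 14 mm high (103 to 117 mm above the origin), the lowest 16 mm tapering to a flat tip 10 mm across; about 50 g. Loose. Origin at the centre of the tip, z up along the axis; its yaw is arbitrary
- tube_yellow: closed 50 ml conical centrifuge tube, frosted plastic, with a yellow screw cap; 117 mm tall, barrel 29 mm in diameter, cap 35 mm in diameter and 14 mm high (103 to 117 mm above the origin), the lowest 16 mm tapering to a flat tip 10 mm across; about 50 g. Loose. Origin at the centre of the tip, z up along the axis; its yaw is arbitrary
- tube_green: closed 50 ml conical centrifuge tube, frosted plastic, with a green screw cap; 117 mm tall, barrel 29 mm in diameter, cap 35 mm in diameter and 14 mm high (103 to 117 mm above the origin), the lowest 16 mm tapering to a flat tip 10 mm across; about 50 g. Loose. Origin at the centre of the tip, z up along the axis; its yaw is arbitrary
- tube_blue: closed 50 ml conical centrifuge tube, frosted plastic, with a blue screw cap; 117 mm tall, barrel 29 mm in diameter, cap 35 mm in diameter and 14 mm high (103 to 117 mm above the origin), the lowest 16 mm tapering to a flat tip 10 mm across; about 50 g. Loose. Origin at the centre of the tip, z up along the axis; its yaw is arbitrary
- rack_steel: bright steel wire rack, fixed, that holds the four tubes at the start (tips at z = 10 mm); same shape and size as the blue rack, which stands end to end with it on its left or right, 48 to 64 mm of free bench between them. Origin at bench level under its centre, y along the row (to the robot's left), x across, z up; the racks' yaws differ slightly
- rack_blue: blue wire rack, fixed, empty at first, 204 x 64 mm. One row of four square cells, 34 mm inside, centres at y = +75, +25, -25, -75 mm, x = 0. 4 mm wires in tiers centred 30 and 90 mm above the bench; floor strip at 10 mm: a seated tube's tip is at 10 mm, cap top at 127 mm. Origin at bench level under its centre, y along the row (to the robot's left), x across, z up
- cover: white dust cover, inverted tray lying open side down, 213 (y) x 63 mm (x), inside 209 x 59, skirt 14 mm, top face 18 mm high; black grip fin in mid-top, 14 mm thick along y, 46 long along x, from 18 to 54 mm high. 120 g, loose. Rests on the four caps, skirt round them with 12 mm play (origin then 113 mm above bench). Either way round. Origin: centre of the skirt's lower edge, z up
- bottle: small amber reagent bottle with white cap, 48 mm in diameter, 95 mm tall, loose, standing behind the gap between the racks; not to be disturbed. Origin at the centre of its underside
- well_plate: clear six-well culture plate with pink wells, 127 mm (its y) x 85 mm (its x) x 20 mm, loose, lying on the bench near the cover; not to be disturbed. Origin at the centre of its underside

How it is judged:
By the outcome, as a careful person would: the job done as asked, in the order asked, and still so for the second after the job is handed in, with the robot touching nothing.
It also fails if it takes over 125 s, if anything falls off the work surface, if the arm or the gripper's body presses on something with over 40 N, if the wrist force passes 120 N, or if a joint passes its speed limit or range.

## Working session

There is one attempt and no reset: what is moved stays moved. The work goes in short steps, Python scripts to look and compute and a tool call to move; the robot and the scene stay as the last step left them, time stands still between calls to the robot, and variables do not carry over. Pictures are saved under pics/ and viewed, at most 14 in all, crops included, and the job is handed in when it is done.

Besides the shell and the picture viewer there is one more tool, called in YAML: its name, and indented under it one key for each argument. move_arm: Moves the arm, as the interface text tells. Its arguments: {"type":"object","properties":{"moves":{"type":"array","items":{"type":"array","items":{"type":"number"}}},"gripper":{"type":"number"},"newtons":{"type":"number"}},"required":["moves"]}

```bash
mkdir -p pics; ls; python3 - <<'E'
from workcell import monitor, grab_frame, camera_model, bot
import cv2
for n in ("scene","side","wrist"):
    cv2.imwrite(f"pics/{n}0.png",grab_frame(n)); m=camera_model(n); print(n,{k:(v.tolist() if hasattr(v,'tolist') else v) for k,v in m.items()})
print(monitor.observe())
E
```

```text
pics
scene {'vfov': 48.80463399834546, 'cx': 266.0276526419914, 'cy': 195.6644899231236, 'R': [[0.3946723048346598, 0.9186608208434333, -0.017206627902267662], [0.6104817177663948, -0.276177057980878, -0.7423195436724125], [-0.686691957190041, 0.28246863346626044, -0.6698250719689539]], 't': [-0.2805994498944572, -0.3002093812328087, 1.321992204506414]}
side {'vfov': 50.67034484942743, 'cx': 261.05735165530695, 'cy': 192.1334018648588, 'R': [[0.7849205264468222, -0.6193795208307453, 0.016394399590121886], [-0.3456278031465159, -0.45965727844281934, -0.8180810522598931], [0.5142384552467438, 0.6364622499017653, -0.5748692160791233]], 't': [-0.45232387033207266, 0.26732348753918533, 0.5145186035378382]}
wrist {'vfov': 59.037940072335054, 'cx': 252.00127102097196, 'cy': 191.8537378295792, 'T_tool_cam': [[-0.0002128417010513135, -0.9529111996960372, -0.30324940262474687, 0.07634719659057787], [0.999999945297749, -0.00012604087880985313, -0.000305807442877906, -7.0756983997499745e-06], [0.00025318551606352574, -0.3032494511248988, 0.9529111743964065, -0.12858445888311162], [0.0, 0.0, 0.0, 1.0]]}
{'clock': 0.15, 'qpos': array([-0.07022083,  0.52186336, -0.03634904,  1.59985333,  0.02121418,
        1.02109694, -0.112773  ]), 'qd': array([ 0.00118132, -0.00169176,  0.00124645, -0.00140492,  0.00062667,
       -0.00057996,  0.00088881]), 'joint_efforts': array([ 4.00798544e-04, -9.27376485e+01,  1.98035471e+00, -3.70049715e+01,
        1.79930578e-02,  6.46477114e-03, -1.41420460e-05]), 'position': array([ 6.24769748e-01, -6.17689374e-06,  2.44874760e-01]), 'tool_rot': array([-3.14075901e+00,  5.66210198e-05,  1.57085760e+00]), 'force': array([ 0.50541037, -0.08337441, -0.13982313]), 'moment': array([ 0.00784085,  0.00218534, -0.07233971]), 'finger_force': 0.0, 'grip_width': 0.08557102992750898}
```

View pics/scene0.png

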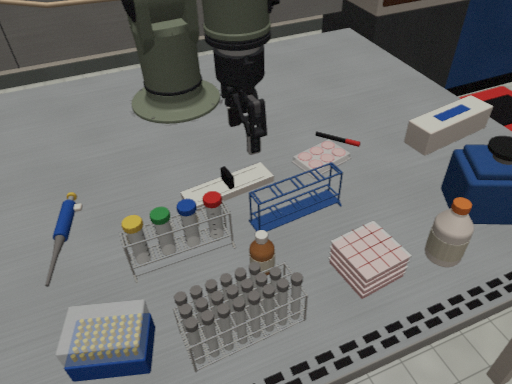

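View pics/side0.png

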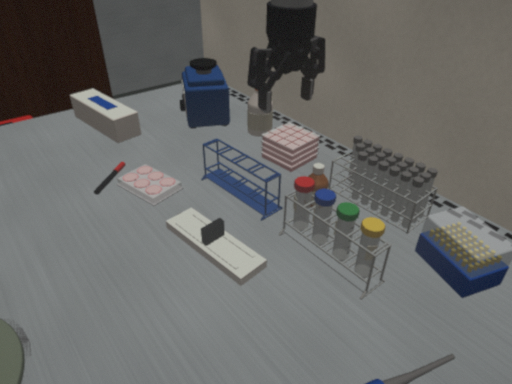

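View pics/wrist0.png

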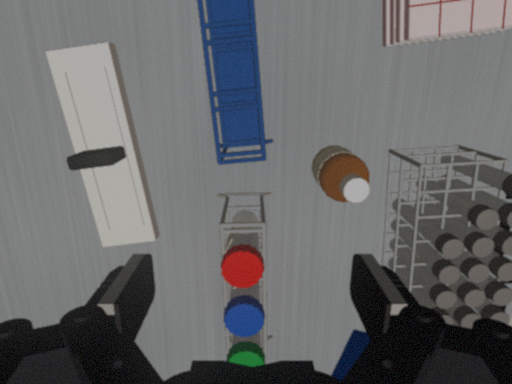

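The row runs red, blue, green, yellow from the robot's left (+y) to its right. The blue rack is at +y, the cover is nearer the robot, the plate is behind the cover, and the bottle is by the gap. In the wrist view, red is at (242,267), blue at (244,316), and the cover fin at (97,157). Next I'll measure these.

```bash
cat > h.py <<'E'
import numpy as np, cv2
from scipy.optimize import least_squares
from scipy.spatial.transform import Rotation as Ro
from workcell import monitor, grab_frame, camera_model, bot
def cam(n):
    m=camera_model(n); f=192/np.tan(np.radians(m['vfov']/2))
    K=np.array([[f,0,m['cx']],[0,f,m['cy']],[0,0,1]])
    if n=='wrist':
        s=monitor.observe(); T=np.eye(4); T[:3,:3]=Ro.from_euler('xyz',s['tool_rot']).as_matrix(); T[:3,3]=s['position']
        M=np.linalg.inv(T@np.array(m['T_tool_cam'])); return K,M[:3,:3],M[:3,3]
    return K,np.array(m['R']),np.array(m['t'])
def proj(c,X):
    K,R,t=c; p=(np.atleast_2d(X)@R.T+t)@K.T; return p[:,:2]/p[:,2:]
def onz(c,uv,z):
    K,R,t=c; d=R.T@np.linalg.inv(K)@[uv[0],uv[1],1]; o=-R.T@t; return (o+d*(z-o[2])/d[2])[:2]
def mask(im,col):
    h=cv2.cvtColor(im,cv2.COLOR_BGR2HSV)
    H,S,V=[h[...,i].astype(int) for i in range(3)]
    hh={'red':(H<6)|(H>174),'yellow':(H>18)&(H<32),'green':(H>50)&(H<85),'blue':(H>105)&(H<130)}[col]
    return (hh&(S>150)&(V>50)).astype(np.uint8)
def blob(im,col,near,r=45):
    n,l,st,ce=cv2.connectedComponentsWithStats(mask(im,col))
    ok=[i for i in range(1,n) if st[i,4]>60 and np.hypot(*(ce[i]-near))<r]
    if not ok: return None
    i=max(ok,key=lambda i:st[i,4]); x,y,w,h=st[i,:4]
    return ce[i],st[i,4],(x==0 or y==0 or x+w>=512 or y+h>=384)
A=np.linspace(0,2*np.pi,40,endpoint=False)
def capmodel(c,x,y,z=.127):
    P=np.array([[x+.0175*np.cos(a),y+.0175*np.sin(a),zz] for a in A for zz in(z-.014,z)])
    h=cv2.convexHull(proj(c,P).astype(np.float32)); m=cv2.moments(h); return np.array([m['m10'],m['m01']])/m['m00'],m['m00']
E
cat > m1.py <<'E'
from h import *
C={};I={}
for n in('scene','side','wrist'): C[n]=cam(n); I[n]=grab_frame(n)
guess={'red':{'scene':(213,199),'side':(305,184),'wrist':(242,267)},'blue':{'scene':(187,207),'side':(325,197),'wrist':(244,316)},
'green':{'scene':(160,215),'side':(347,211),'wrist':(246,360)},'yellow':{'scene':(133,223),'side':(373,227),'wrist':(1,1)}}
for k,g in guess.items():
    ob={}
    for n in C:
        b=blob(I[n],k,np.array(g[n]),20)
        if b is not None and not b[2]: ob[n]=b
    f=lambda p,ns=None:np.concatenate([capmodel(C[n],*p)[0]-ob[n][0] for n in (ns or ob)])
    s=least_squares(f,[.65,-.1])
    each={n:(least_squares(lambda p:f(p,[n]),[.65,-.1]).x*1e3).round(1) for n in ob}
    print(k,(s.x*1e3).round(1),each,{n:(ob[n][1],round(capmodel(C[n],*s.x)[1])) for n in ob})
E
python3 m1.py
python3 - <<'E'
from h import *
print(bot.tip_extent)
w=cam('wrist')
print('fin top',onz(w,(97,157),.054)); print('bottle cap',onz(w,(355,189),.095))
for uv in((50,55),(108,43),(155,240),(102,246)): print('cover corner',onz(w,uv,.018))
print('blue rack near end feet',onz(w,(219,162),0),onz(w,(266,158),0))
E
```

```text
red [616.8 -69.7] {'scene': array([617.9, -69.1]), 'side': array([625.7, -60.5]), 'wrist': array([616.2, -70.9])} {'scene': (np.int32(244), 285), 'side': (np.int32(152), 301), 'wrist': (np.int32(1311), 1550)}
blue [ 618.  -121.2] {'scene': array([ 618.7, -119.2]), 'side': array([ 627. , -112.1]), 'wrist': array([ 617.2, -123.3])} {'scene': (np.int32(245), 300), 'side': (np.int32(80), 337), 'wrist': (np.int32(1001), 1426)}
green [ 619.7 -166.3] {'wrist': array([ 619.7, -166.3])} {'wrist': (np.int32(445), 1329)}
yellow [ 623.6 -215.9] {'scene': array([ 621.2, -219.1]), 'side': array([ 628.2, -212.1])} {'scene': (np.int32(273), 336), 'side': (np.int32(98), 422)}
0.014
fin top [0.47617082 0.00963508]
bottle cap [ 0.71328575 -0.00978966]
cover corner [0.42758991 0.10326401]
cover corner [0.48558968 0.1140284 ]
cover corner [ 0.51280551 -0.0951275 ]
cover corner [ 0.45064775 -0.10278385]
blue rack near end feet [ 0.58753129 -0.00735689] [ 0.64034503 -0.00278422]
```

```bash
python3 - <<'E'
import cv2
a=cv2.resize(cv2.imread('pics/scene0.png')[155:275,110:350],None,fx=3.2,fy=3.2,interpolation=cv2.INTER_CUBIC); cv2.imwrite('pics/sc_crop.png',a)
E
```

move_arm:
  moves:
    - [0,25,30,0]
    - [0,80,60,0]
    - [0,130,60,0]
    - [0,130,60,0]
    - [0,130,60,0]
    - [0,130,60,0]

```text
clock: 1.05
position: [0.6251, 0.1286, 0.3052]
tool_rot: [-3.141, 0.001, 1.569]
force: [0.6, -0.7, 0.3]
grip_width: 0.0853
finger_force: 0.0
```

```bash
python3 - <<'E'
from h import *
print(monitor.observe()['position'])
im=grab_frame('wrist'); cv2.imwrite('pics/w1.png',im); cv2.imwrite('pics/w1b.png',cv2.resize(im,None,fx=1.5,fy=1.5))
E
```

```text
[0.62510955 0.12863299 0.30517803]
```

View pics/w1b.png

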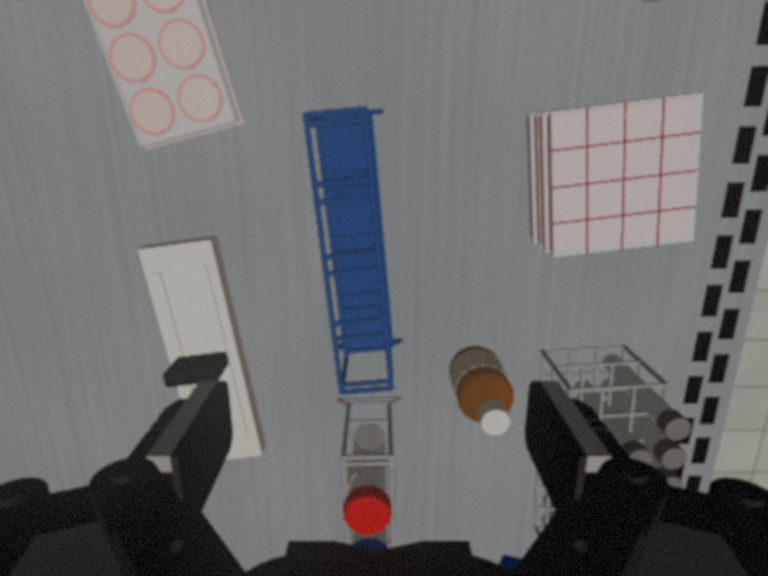

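View pics/sc_crop.png

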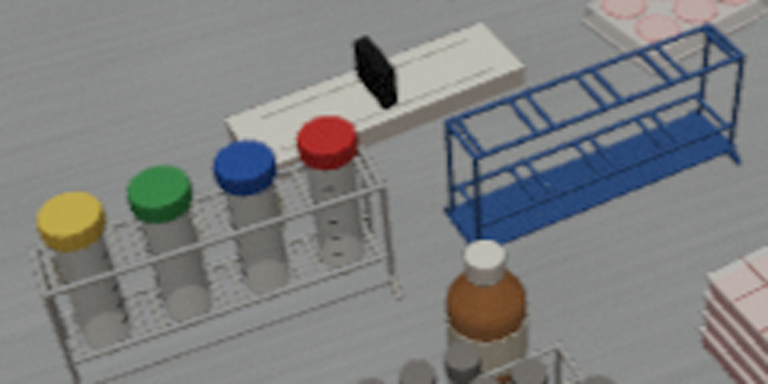

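The wrist view shows the whole blue rack clearly, with its top tier from about (305,114)–(372,108) to (340,390)–(393,388) in the enlarged image. The feet spurs are at its +x side, and the bottle is at (485,390). I'll fit a wire model to the blue mask.

```bash
cat > rack.py <<'E'
from h import *
from scipy.optimize import minimize
def segs():
    L=[]
    for z in(.03,.09):
        for x in(-.019,.019): L.append(((x,-.1,z),(x,.1,z)))
        for y in(-.1,-.094,-.056,-.044,-.006,.006,.044,.056,.094,.1): L.append(((-.019,y,z),(.019,y,z)))
    for y in(-.1,.1):
        for x in(-.019,.019): L.append(((x,y,.0),(x,y,.09)))
        L.append(((-.03,y,.002),(.03,y,.002)))
    return np.array(L)
S=segs(); F=np.array([(-.021,-.102,.01),(.021,-.102,.01),(.021,.102,.01),(-.021,.102,.01)])
def tf(P,p):
    x,y,a=p; c,s=np.cos(a),np.sin(a); return P@np.array([[c,-s,0],[s,c,0],[0,0,1]]).T+[x,y,0]
def render(c,p,k=3):
    im=np.zeros((384*k,512*k),np.uint8)
    q=lambda P:np.round((proj(c,tf(P,p))*k+(k-1)/2)*16).astype(np.int32)
    cv2.fillPoly(im,[q(F)],255,shift=4)
    d=np.linalg.norm(c[1]@[p[0],p[1],.05]+c[2]); th=max(1,round(.004*c[0][0,0]/d*k))
    for a in S:
        u,v=q(a); cv2.line(im,tuple(map(int,u)),tuple(map(int,v)),255,th,cv2.LINE_AA,4)
    return cv2.resize(im,(512,384),interpolation=cv2.INTER_AREA)/255.
def bm(im):
    h=cv2.cvtColor(im,cv2.COLOR_BGR2HSV).astype(int); return ((h[...,0]>100)&(h[...,0]<130)&(h[...,1]>110)&(h[...,2]>30)).astype(float)
def fit(views,p0):
    ms=[]
    for c,im in views:
        m=bm(im); roi=cv2.dilate((render(c,p0)>0).astype(np.uint8),np.ones((25,25))); ms.append((c,cv2.GaussianBlur(m*roi,(0,0),1)))
    def cost(q):
        p=q*[.01,.01,.03]+p0; return sum(np.sum((cv2.GaussianBlur(render(c,p),(0,0),1)-m)**2)/np.sum(m**2) for c,m in ms)
    r=minimize(cost,[0,0,0],method='Nelder-Mead',options=dict(initial_simplex=[[0,0,0],[1,0,0],[0,1,0],[0,0,1]],xatol=.005,fatol=1e-6))
    return r.x*[.01,.01,.03]+p0,r.fun
E
python3 - <<'E'
from rack import *
w=cam('wrist'); im=cv2.imread('pics/w1.png')
for uv in((305,114),(372,108),(340,390),(393,388)): print(onz(w,(uv[0]/1.5,uv[1]/1.5),.09).round(4))
a=(w,im);s=(cam('scene'),cv2.imread('pics/scene0.png'));d=(cam('side'),cv2.imread('pics/side0.png'))
p0=np.array([.615,.12,.05])
for v in([a],[s],[d],[a,s,d]):
    p,f=fit(v,p0); p,f=fit(v,p); print(p.round(4),round(f,3))
ov=im.copy(); ov[...,2]=np.maximum(ov[...,2],(render(w,p)*255).astype(np.uint8)); cv2.imwrite('pics/ov.png',cv2.resize(ov[50:290,150:330],None,fx=2.5,fy=2.5))
E
sed -i 's/S>150)&(V>50)/S>100)\&(V>30)/' h.py; sed -n 18,22p h.py
```

```text
[0.5784 0.2123]
[0.6213 0.2159]
[0.596  0.0143]
[0.6361 0.016 ]
[0.6068 0.1141 0.089 ] 0.055
[0.6076 0.1152 0.0891] 0.243
[0.607  0.1205 0.0754] 1.009
[0.607  0.1152 0.0907] 1.342
    H,S,V=[h[...,i].astype(int) for i in range(3)]
    hh={'red':(H<6)|(H>174),'yellow':(H>18)&(H<32),'green':(H>50)&(H<85),'blue':(H>105)&(H<130)}[col]
    return (hh&(S>100)&(V>30)).astype(np.uint8)
def blob(im,col,near,r=45):
    n,l,st,ce=cv2.connectedComponentsWithStats(mask(im,col))
```

View pics/ov.png

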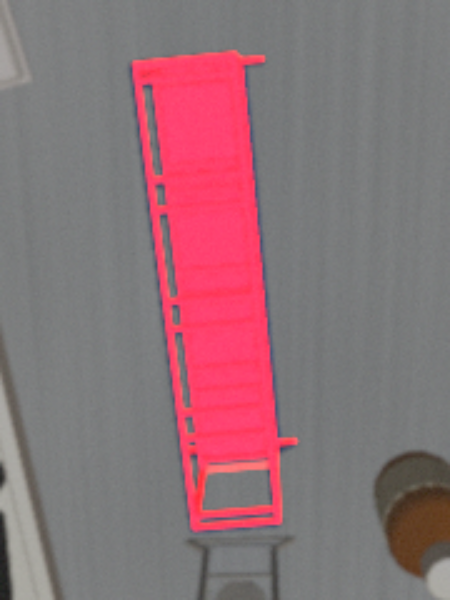

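The model overlays the blue rack closely, and wrist and scene agree on (0.607, 0.114) with yaw 0.089. Next I'll look at the caps from above.

move_arm:
  moves:
    - [0,-50,0,0]
    - [0,-110,0,0]
    - [0,-170,0,0]
    - [0,-230,0,0]
    - [0,-230,0,0]
    - [0,-230,0,0]
    - [0,-230,0,0]

```text
clock: 1.98
position: [0.6251, -0.0988, 0.3053]
tool_rot: [-3.142, -0.001, 1.572]
force: [0.1, 0.7, 0.4]
grip_width: 0.0849
finger_force: 0.0
```

```bash
cat > caps.py <<'E'
from h import *
G={'red':(616.8,-69.7),'blue':(618,-121),'green':(620,-168),'yellow':(622,-219)}
if __name__=='__main__':
    c=cam('wrist'); im=grab_frame('wrist'); cv2.imwrite('pics/w2.png',im); print(monitor.observe()['position'])
    for k,g in G.items():
        g=np.array(g)/1e3; b=blob(im,k,capmodel(c,*g)[0],25)
        if b is None: print(k,'none'); continue
        s=least_squares(lambda p:capmodel(c,*p)[0]-b[0],g); print(k,(s.x*1e3).round(1),b[1],round(capmodel(c,*s.x)[1]),b[2])
E
python3 caps.py
```

```text
[ 0.62511928 -0.09879375  0.305321  ]
red [616.1 -69.6] 1173 1217 False
blue [ 617.2 -120.1] 1008 1131 False
green [ 618.4 -170.4] 908 1056 False
yellow [ 619.3 -219.7] 932 990 False
```

View pics/w2.png

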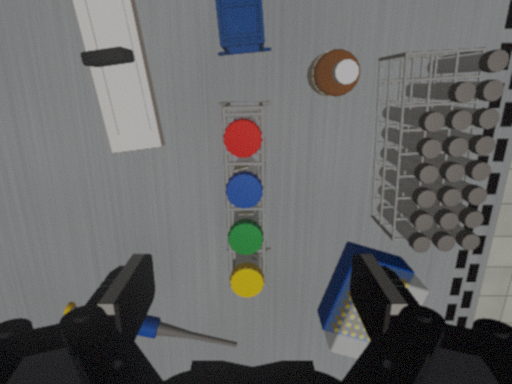

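All four caps are clear at pixels (243,138), (244,190), (246,238) and (247,282), spaced 50.3 mm apart as expected. I'll pick red first.

move_arm:
  moves:
    - [-5,15,-40,0]
    - [-9,29,-90,0]
    - [-9,29,-130,0]
    - [-9,29,-145,0]
    - [-9,29,-145,0]
    - [-9,29,-145,0]
  gripper: 1

```text
clock: 2.78
position: [0.6169, -0.0711, 0.1619]
tool_rot: [3.139, 0.0, 1.571]
force: [0.7, 0.4, 0.4]
grip_width: 0.0852
finger_force: 0.0
```

```bash
python3 - <<'E'
from h import *
s=monitor.observe(); print(s['position'],s['qd'].round(4))
E
```

```text
[ 0.61687922 -0.07107115  0.16189033] [ 0.0008 -0.0054  0.001   0.0026 -0.0005 -0.005   0.0004]
```

move_arm:
  moves:
    - [0,1.4,-25,0]
    - [0,1.4,-45,0]
    - [0,1.4,-46,0]
    - [0,1.4,-46,0]

```text
clock: 3.28
position: [0.6167, -0.0698, 0.1157]
tool_rot: [3.14, 0.0, 1.571]
force: [-0.6, 0.2, 0.1]
grip_width: 0.0852
finger_force: 0.0
```

move_arm:
  moves:
    - [0,0,0,0]
    - [0,0,0,0]
    - [0,0,0,0]
    - [0,0,0,0]
    - [0,0,0,0]
    - [0,0,0,0]
    - [0,0,0,0]
    - [0,0,0,0]
  gripper: 0
  newtons: 35

```text
clock: 4.28
position: [0.6162, -0.0697, 0.1147]
tool_rot: [3.141, 0.0, 1.571]
force: [-1.2, 0.6, 4.6]
grip_width: 0.0336
finger_force: 34.3
```

move_arm:
  moves:
    - [0,0,20,0]
    - [0,0,50,0]
    - [0,0,90,0]
    - [0,0,105,0]
    - [0,0,105,0]
    - [0,0,105,0]

```text
clock: 5.03
position: [0.6154, -0.0695, 0.218]
tool_rot: [-3.14, -0.0, 1.571]
force: [0.7, 0.2, -0.6]
grip_width: 0.0339
finger_force: 34.9
```

```bash
python3 - <<'E'
from h import *
print(monitor.observe()['position'],cam('scene')[0][0,0])
a=[]
for n in('scene','side'):
    im=grab_frame(n); cv2.imwrite(f'pics/{n}1.png',im)
    u=proj(cam(n),[.617,-.07,.17])[0].astype(int); a.append(cv2.resize(im[max(0,u[1]-90):u[1]+90,u[0]-70:u[0]+70][:180],(396,510),interpolation=cv2.INTER_CUBIC))
cv2.imwrite('pics/grip1.png',np.hstack(a))
E
```

```text
[ 0.61544428 -0.06953674  0.21797045] 423.2161575347787
```

View pics/grip1.png

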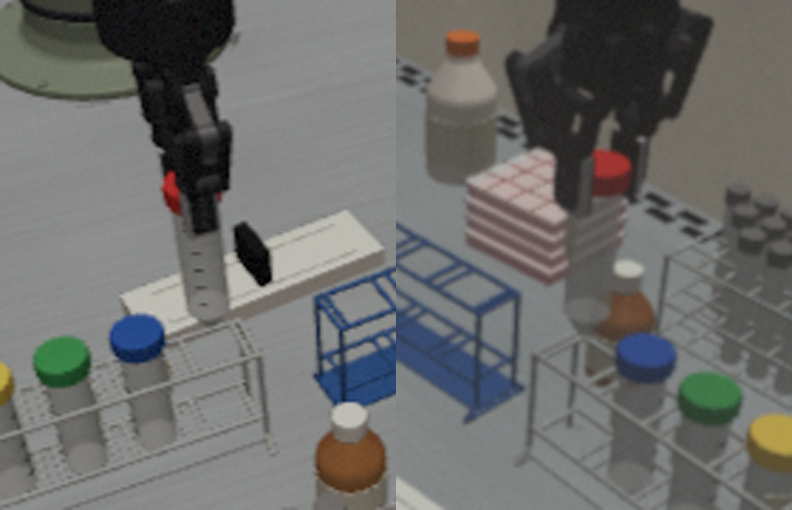

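The red tube is held upright and clear of the rack. I'll carry it over the +75 cell.

move_arm:
  moves:
    - [-2,30,0,0]
    - [-5,85,0,0]
    - [-9,145,0,0]
    - [-13,205,0,0]
    - [-15.7,245,0,0]
    - [-15.7,258.4,0,0]
    - [-15.7,258.4,0,0]
    - [-15.7,258.4,0,0]
    - [-15.7,258.4,0,0]
    - [-15.7,258.4,0,0]

```text
clock: 6.38
position: [0.6005, 0.1879, 0.2193]
tool_rot: [3.142, 0.0, 1.57]
force: [-0.4, 0.4, 0.1]
grip_width: 0.0335
finger_force: 34.9
```

```bash
python3 - <<'E'
from rack import *
print(monitor.observe()['position'])
a=[];P=(.607,.1143,.089)
for n in('scene','side'):
    c=cam(n); im=grab_frame(n); cv2.imwrite(f'pics/{n}2.png',im)
    # expected outline of an upright tube over the cell, tip at .113
    X=monitor.observe()['position'][:2]
    for z,r,col in((.113,.005,(0,255,255)),(.129,.0145,(0,255,0)),(.2,.0145,(0,255,0))):
        pts=np.array([[X[0]+r*np.cos(t),X[1]+r*np.sin(t),z] for t in A]); 
        for u in proj(c,pts): 
            u=u.round().astype(int); im[u[1],u[0]]=col
    u=proj(c,[X[0],X[1],.14])[0].astype(int); a.append(cv2.resize(im[u[1]-55:u[1]+55,u[0]-45:u[0]+45],(396,484),interpolation=cv2.INTER_NEAREST))
cv2.imwrite('pics/over1.png',np.hstack(a))
E
```

```text
[0.6004771  0.18794265 0.21934793]
```

View pics/over1.png

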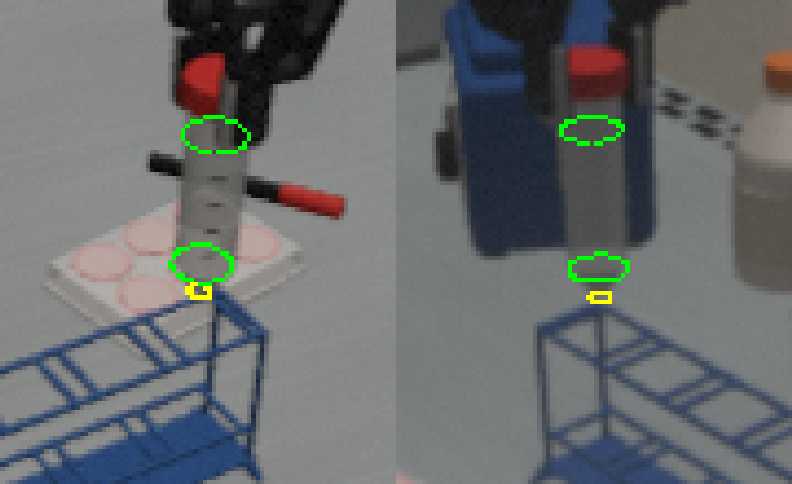

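The tube hangs over the rack's +75 cell, and its bottom looks slightly to the right of the expected outline in the scene view. I'll measure the tilt by differencing frames.

```bash
cat > axis.py <<'E'
from h import *
def axis(n,im,bg,X,tip,zs=None):
    """barrel centre offset (px, image right) from an upright tube at X, at several heights"""
    c=cam(n); d=cv2.GaussianBlur(cv2.absdiff(im,bg).astype(np.float32).sum(2),(0,0),.7); o=[]
    for h in (zs or (.018,.03,.04,.05,.06,.07,.08)):
        u=proj(c,[X[0],X[1],tip+h])[0]; r=int(round(u[1])); row=d[r]; k=range(int(u[0])-12,int(u[0])+14)
        m=np.array([x for x in k if row[x]>30]); 
        o.append((round(m.mean()-u[0],1),len(m)) if len(m) else None)
    return o
E
python3 - <<'E'
from axis import *
X=monitor.observe()['position']
for n in('scene','side'):
    print(n,axis(n,cv2.imread(f'pics/{n}2.png'),cv2.imread(f'pics/{n}1.png'),X,X[2]-.105), np.linalg.norm(cam(n)[1]@[.6,.19,.15]+cam(n)[2])/cam(n)[0][0,0]*1e3,'mm/px; barrel px')
# same measure on red tube standing in steel rack (known upright) as control
for n in('scene','side'):
    print(n,axis(n,cv2.imread(f'pics/{n}0.png'),cv2.imread(f'pics/{n}1.png'),(.6161,-.0696),.01))
E
```

```text
scene [(np.float64(0.9), 16), (np.float64(0.5), 16), (np.float64(0.6), 17), (np.float64(0.7), 16), (np.float64(0.7), 17), (np.float64(0.3), 17), (np.float64(1.9), 19)] 2.0748094118790474 mm/px; barrel px
side [(np.float64(0.1), 16), (np.float64(-0.1), 15), (np.float64(0.1), 15), (np.float64(0.4), 15), (np.float64(-0.4), 15), (np.float64(-0.2), 15), (np.float64(-0.4), 16)] 2.1604426249618047 mm/px; barrel px
scene [(np.float64(0.6), 16), (np.float64(0.6), 15), (np.float64(0.6), 16), (np.float64(1.1), 16), (np.float64(1.3), 12), (np.float64(0.1), 16), (np.float64(0.2), 17)]
side [(np.float64(0.1), 16), (np.float64(-0.8), 16), (np.float64(-0.3), 17), (np.float64(-0.7), 17), (np.float64(-2.0), 16), (np.float64(-4.8), 10), (np.float64(-4.5), 11)]
```

Upright: the offset is constant and matches the control measurement. I'll lower it.

move_arm:
  moves:
    - [0,0,-15,0]
    - [0,0,-30,0]
    - [0,0,-45,0]
    - [0,0,-60,0]
    - [0,0,-75,0]
    - [0,0,-88,0]
    - [0,0,-97,0]
    - [0,0,-97,0]

```text
clock: 7.48
position: [0.6001, 0.1887, 0.1217]
tool_rot: [-3.141, 0.0, 1.571]
force: [0.3, 0.6, 0.2]
grip_width: 0.0338
finger_force: 34.9
```

move_arm:
  moves:
    - [0,0,-4,0]
    - [0,0,-7.5,0]
    - [0,0,-7.5,0]
    - [0,0,-7.5,0]

```text
clock: 7.98
position: [0.6003, 0.1888, 0.1148]
tool_rot: [3.142, -0.0, 1.571]
force: [-0.4, -0.6, 1.2]
grip_width: 0.0341
finger_force: 34.9
```

move_arm:
  moves:
    - [0,0,0,0]
    - [0,0,0,0]
    - [0,0,0,0]
    - [0,0,20,0]
    - [0,0,50,0]
    - [0,0,55,0]
  gripper: 1

```text
clock: 8.72
position: [0.6014, 0.1891, 0.1731]
tool_rot: [3.138, -0.001, 1.571]
force: [-0.1, 0.1, -0.0]
grip_width: 0.0857
finger_force: 0.0
```

```bash
python3 - <<'E'
from h import *
c=cam('wrist'); im=grab_frame('wrist'); 
for n in('scene','side','wrist'):
    c=cam(n); im=grab_frame(n); b=blob(im,'red',capmodel(c,.6001,.1888)[0],25)
    if b: 
        s=least_squares(lambda p:capmodel(c,*p)[0]-b[0],[.6,.19]); print(n,(s.x*1e3).round(1),b[1],capmodel(c,*s.x)[1],b[2])
print(monitor.observe()['position'])
E
```

```text
scene [601.  190.1] 212 225.48121171584353 False
side [604.3 195.2] 153 187.06787761399755 False
wrist [600.2 188.9] 3120 3327.199243195122 False
[0.6000907  0.18872916 0.1696957 ]
```

move_arm:
  moves:
    - [1,-20,0,0]
    - [4,-75,0,0]
    - [7,-135,0,0]
    - [11,-195,0,0]
    - [14,-255,0,0]
    - [17.1,-295,0,0]
    - [17.1,-308.9,-8,0]
    - [17.1,-308.9,-20,0]
    - [17.1,-308.9,-40,0]
    - [17.1,-308.9,-54.5,0]
    - [17.1,-308.9,-54.5,0]
    - [17.1,-308.9,-54.5,0]

```text
clock: 10.42
position: [0.6177, -0.1197, 0.1157]
tool_rot: [3.141, -0.0, 1.571]
force: [-0.1, 0.3, -0.8]
grip_width: 0.0855
finger_force: 0.0
```

move_arm:
  moves:
    - [0,0,0,0]
    - [0,0,0,0]
    - [0,0,0,0]
    - [0,0,0,0]
    - [0,0,0,0]
    - [0,0,0,0]
    - [0,0,0,0]
    - [0,0,20,0]
    - [0,0,50,0]
    - [0,0,90,0]
    - [0,0,105,0]
    - [0,0,105,0]
  gripper: 0

```text
clock: 11.92
position: [0.6177, -0.1201, 0.2216]
tool_rot: [3.14, 0.0, 1.571]
force: [-0.6, -0.2, -0.3]
grip_width: 0.0336
finger_force: 34.9
```

move_arm:
  moves:
    - [-2,30,0,0]
    - [-5,85,0,0]
    - [-8,145,0,0]
    - [-11,205,0,0]
    - [-12.6,245,0,0]
    - [-12.6,259.2,0,0]
    - [-12.6,259.2,0,0]
    - [-12.6,259.2,0,0]
    - [-12.6,259.2,0,0]
    - [-12.6,259.2,-15,0]

```text
clock: 13.18
position: [0.6054, 0.1384, 0.2056]
tool_rot: [3.14, -0.0, 1.57]
force: [-0.4, -0.2, -1.1]
grip_width: 0.034
finger_force: 34.9
```

```bash
python3 - <<'E'
from axis import *
X=monitor.observe()['position']; print(X)
for n in('scene','side'):
    im=grab_frame(n); cv2.imwrite(f'pics/{n}3.png',im)
    print(n,axis(n,im,cv2.imread(f'pics/{n}1.png'),X,X[2]-.105))
E
```

```text
[0.60544704 0.13837938 0.20558987]
scene [(np.float64(0.7), 16), (np.float64(2.1), 19), (np.float64(2.4), 18), (np.float64(1.6), 17), (np.float64(1.2), 17), (np.float64(1.4), 18), (np.float64(1.7), 19)]
side [(np.float64(-3.4), 20), (np.float64(-3.2), 20), (np.float64(-3.1), 20), (np.float64(-3.0), 20), (np.float64(-0.9), 16), (np.float64(-1.2), 17), (np.float64(-1.1), 17)]
```

The neighbouring red tube contaminates the readings, but the bottom row in the scene view is still consistent with upright. I'll lower and watch the force.

move_arm:
  moves:
    - [0,0,-15,0]
    - [0,0,-30,0]
    - [0,0,-45,0]
    - [0,0,-60,0]
    - [0,0,-74,0]
    - [0,0,-83,0]
    - [0,0,-83,0]

```text
clock: 14.15
position: [0.6045, 0.139, 0.1216]
tool_rot: [-3.141, 0.0, 1.571]
force: [0.7, -0.2, -0.4]
grip_width: 0.0336
finger_force: 34.9
```

move_arm:
  moves:
    - [0,0,-4,0]
    - [0,0,-7.5,0]
    - [0,0,-7.5,0]
    - [0,0,-7.5,0]

```text
clock: 14.65
position: [0.6053, 0.1393, 0.1156]
tool_rot: [3.14, -0.0, 1.571]
force: [-1.4, -0.3, 8.6]
grip_width: 0.0338
finger_force: 35.6
```

move_arm:
  moves:
    - [0,0,0,0]
    - [0,0,0,0]
    - [0,0,0,0]
    - [0,0,20,0]
    - [0,0,50,0]
    - [0,0,55,0]
    - [0,0,55,0]
  gripper: 1

```text
clock: 15.52
position: [0.6048, 0.139, 0.1697]
tool_rot: [3.141, -0.0, 1.571]
force: [-1.0, 0.0, -0.5]
grip_width: 0.0856
finger_force: 0.0
```

```bash
python3 - <<'E'
from h import *
for n in('scene','wrist'):
    c=cam(n); im=grab_frame(n)
    for k,g in(('red',(.6001,.1888)),('blue',(.6046,.1391))):
        b=blob(im,k,capmodel(c,*g)[0],20)
        if b:
            s=least_squares(lambda p:capmodel(c,*p)[0]-b[0],g); print(n,k,(s.x*1e3).round(1),b[1],capmodel(c,*s.x)[1],b[2])
E
```

```text
scene red [603.7 191.3] 175 226.45910956524312 False
wrist red [600.4 189. ] 3687 3843.947669125104 False
```

move_arm:
  moves:
    - [1,-20,0,0]
    - [3,-75,0,0]
    - [6,-135,0,0]
    - [9,-195,0,0]
    - [12,-255,0,0]
    - [13.8,-295,0,0]
    - [13.8,-309.5,-8,0]
    - [13.8,-309.5,-20,0]
    - [13.8,-309.5,-40,0]
    - [13.8,-309.5,-54.5,0]
    - [13.8,-309.5,-54.5,0]
    - [13.8,-309.5,-54.5,0]

```text
clock: 17.12
position: [0.6189, -0.1701, 0.1156]
tool_rot: [3.141, 0.0, 1.571]
force: [-0.4, -0.2, -0.2]
grip_width: 0.0853
finger_force: 0.0
```

move_arm:
  moves:
    - [0,0,0,0]
    - [0,0,0,0]
    - [0,0,0,0]
    - [0,0,0,0]
    - [0,0,0,0]
    - [0,0,0,0]
    - [0,0,0,0]
    - [0,0,20,0]
    - [0,0,50,0]
    - [0,0,90,0]
    - [0,0,105,0]
    - [0,0,105,0]
  gripper: 0

```text
clock: 18.62
position: [0.6189, -0.1705, 0.2216]
tool_rot: [3.14, 0.0, 1.571]
force: [-0.2, 0.1, -1.3]
grip_width: 0.0337
finger_force: 34.9
```

move_arm:
  moves:
    - [-1,30,0,0]
    - [-3,85,0,0]
    - [-5,145,0,0]
    - [-8,205,0,0]
    - [-9.4,245,0,0]
    - [-9.4,259.7,0,0]
    - [-9.4,259.7,0,0]
    - [-9.4,259.7,0,0]
    - [-9.4,259.7,0,0]
    - [-9.4,259.7,-15,0]

```text
clock: 19.88
position: [0.6098, 0.0885, 0.2055]
tool_rot: [3.14, -0.0, 1.57]
force: [0.3, -0.3, 0.7]
grip_width: 0.0339
finger_force: 34.9
```

move_arm:
  moves:
    - [0,0,-15,0]
    - [0,0,-30,0]
    - [0,0,-45,0]
    - [0,0,-60,0]
    - [0,0,-74,0]
    - [0,0,-83,0]
    - [0,0,-83,0]

```text
clock: 20.75
position: [0.609, 0.0893, 0.1217]
tool_rot: [-3.141, 0.0, 1.571]
force: [-0.3, -0.1, -0.3]
grip_width: 0.0336
finger_force: 34.9
```

move_arm:
  moves:
    - [0,0,-4,0]
    - [0,0,-7.5,0]
    - [0,0,-7.5,0]
    - [0,0,-7.5,0]

```text
clock: 21.25
position: [0.6097, 0.0894, 0.1156]
tool_rot: [3.14, -0.0, 1.571]
force: [-2.2, -0.1, 8.7]
grip_width: 0.0335
finger_force: 35.6
```

move_arm:
  moves:
    - [0,0,0,0]
    - [0,0,0,0]
    - [0,0,0,0]
    - [0,0,20,0]
    - [0,0,50,0]
    - [0,0,55,0]
    - [0,0,55,0]
  gripper: 1

```text
clock: 22.12
position: [0.6092, 0.0892, 0.1697]
tool_rot: [3.141, -0.0, 1.571]
force: [-0.4, -0.0, -0.2]
grip_width: 0.0853
finger_force: 0.0
```

move_arm:
  moves:
    - [1,-20,0,0]
    - [3,-75,0,0]
    - [5,-135,0,0]
    - [7,-195,0,0]
    - [9,-255,0,0]
    - [10.3,-295,0,0]
    - [10.3,-309,-8,0]
    - [10.3,-309,-20,0]
    - [10.3,-309,-40,0]
    - [10.3,-309,-54.5,0]
    - [10.3,-309,-54.5,0]
    - [10.3,-309,-54.5,0]

```text
clock: 23.62
position: [0.6198, -0.2194, 0.1156]
tool_rot: [3.141, 0.0, 1.571]
force: [0.7, 0.5, -0.3]
grip_width: 0.0854
finger_force: 0.0
```

move_arm:
  moves:
    - [0,0,0,0]
    - [0,0,0,0]
    - [0,0,0,0]
    - [0,0,0,0]
    - [0,0,0,0]
    - [0,0,0,0]
    - [0,0,0,0]
    - [0,0,20,0]
    - [0,0,50,0]
    - [0,0,90,0]
    - [0,0,105,0]
    - [0,0,105,0]
  gripper: 0

```text
clock: 25.12
position: [0.6198, -0.2198, 0.2216]
tool_rot: [3.14, 0.0, 1.571]
force: [-2.0, 0.2, -0.8]
grip_width: 0.034
finger_force: 34.9
```

move_arm:
  moves:
    - [-1,30,0,0]
    - [-2,85,0,0]
    - [-3,145,0,0]
    - [-5,205,0,0]
    - [-5.8,245,0,0]
    - [-5.8,259.2,0,0]
    - [-5.8,259.2,0,0]
    - [-5.8,259.2,0,0]
    - [-5.8,259.2,0,0]
    - [-5.8,259.2,-15,0]

```text
clock: 26.38
position: [0.6143, 0.0387, 0.2055]
tool_rot: [3.14, -0.0, 1.57]
force: [0.1, 0.2, -0.7]
grip_width: 0.0339
finger_force: 34.9
```

move_arm:
  moves:
    - [0,0,-15,0]
    - [0,0,-30,0]
    - [0,0,-45,0]
    - [0,0,-60,0]
    - [0,0,-74,0]
    - [0,0,-83,0]
    - [0,0,-83,0]

```text
clock: 27.25
position: [0.6135, 0.0395, 0.1217]
tool_rot: [-3.141, 0.0, 1.571]
force: [0.3, -0.5, -0.3]
grip_width: 0.0339
finger_force: 34.9
```

move_arm:
  moves:
    - [0,0,-4,0]
    - [0,0,-7.5,0]
    - [0,0,-7.5,0]
    - [0,0,-7.5,0]

```text
clock: 27.75
position: [0.6143, 0.0395, 0.1156]
tool_rot: [3.14, -0.0, 1.571]
force: [-1.9, 0.3, 9.0]
grip_width: 0.0336
finger_force: 35.7
```

move_arm:
  moves:
    - [0,0,0,0]
    - [0,0,0,0]
    - [0,0,0,0]
    - [0,0,20,0]
    - [0,0,60,0]
    - [-20,-20,115,0]
    - [-60,-40,165,0]
    - [-100,-40,200,0]
    - [-100,-40,200,0]
    - [-100,-40,200,0]
    - [-100,-40,200,0]
    - [-100,-40,200,0]
  gripper: 1

```text
clock: 29.25
position: [0.5139, -0.0004, 0.3138]
tool_rot: [-3.14, 0.0, 1.571]
force: [0.4, -0.3, 0.5]
grip_width: 0.0853
finger_force: 0.0
```

```bash
python3 - <<'E'
from h import *
print(monitor.observe()['position'])
for n in('scene','wrist'):
    im=grab_frame(n); cv2.imwrite(f'pics/{n}5.png',im); c=cam(n)
    for k,g in(('red',(.6001,.1888)),('green',(.609,.0893)),('yellow',(.6135,.0395))):
        b=blob(im,k,capmodel(c,*g)[0],20)
        if b:
            s=least_squares(lambda p:capmodel(c,*p)[0]-b[0],g); print(n,k,(s.x*1e3).round(1),b[1],capmodel(c,*s.x)[1],b[2])
E
```

```text
[ 5.13859958e-01 -3.81566209e-04  3.13786563e-01]
scene red [601.  190.1] 212 225.48122235480696 False
scene green [610.5  91.2] 212 246.0114330444485 False
scene yellow [615.5  40.5] 236 258.181651943014 False
wrist green [609.6  90.3] 1364 1479.80989546387 False
wrist yellow [614.4  39.7] 1233 1292.4093835486565 False
```

View pics/wrist5.png

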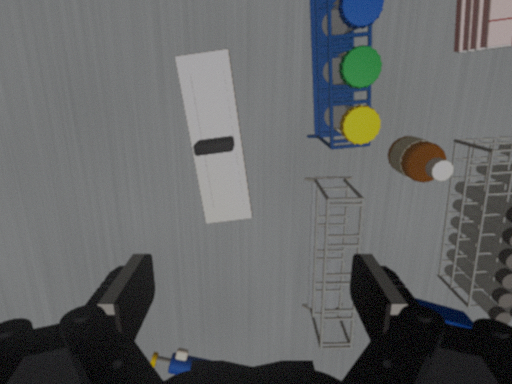

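All four tubes stand in the blue rack in order. The cover is at about (215,137), with its fin at (214,146). I'll fit the cover pose.

```bash
cat > cover.py <<'E'
from rack import *
def box(z0,h,L=.213,W=.063): return np.array([(sx*W/2,sy*L/2,z) for sx in(-1,1) for sy in(-1,1) for z in(z0,z0+h)])
def rend(c,p,P):
    k=4; im=np.zeros((384*k,512*k),np.uint8)
    h=cv2.convexHull(proj(c,tf(P,p)).astype(np.float32))
    cv2.fillPoly(im,[np.round((h*k+(k-1)/2)*16).astype(np.int32)],255,shift=4); return cv2.resize(im,(512,384),interpolation=cv2.INTER_AREA)/255.
def meas(c,im,p0,z0=0.,h=.018,thr=165):
    p0=np.array(p0); g=im.min(2); roi=cv2.dilate((rend(c,p0,box(z0,h))>0).astype(np.uint8),np.ones((15,15)))
    n,l,st,ce=cv2.connectedComponentsWithStats(((g>thr)*roi).astype(np.uint8)); i=1+np.argmax(st[1:,4])
    hull=cv2.convexHull(np.argwhere(l==i)[:,::-1].astype(np.int32)); m=np.zeros(g.shape,np.uint8); cv2.fillPoly(m,[hull],1); m=cv2.GaussianBlur(m.astype(float),(0,0),1)
    cost=lambda q:np.sum((cv2.GaussianBlur(rend(c,q*[.01,.01,.03]+p0,box(z0,h)),(0,0),1)-m)**2)/m.sum()
    r=minimize(cost,[0,0,0],method='Nelder-Mead',options=dict(initial_simplex=[[0,0,0],[1,0,0],[0,1,0],[0,0,1]],xatol=.005,fatol=1e-6))
    return r.x*[.01,.01,.03]+p0,r.fun,m
E
python3 - <<'E'
from cover import *
for n in('wrist','scene'):
    c=cam(n); im=cv2.imread(f'pics/{n}5.png')
    for t in (140,155,170):
        p,f,_=meas(c,im,[.468,.003,.11],thr=t); print(n,t,p.round(4),round(f,3))
c=cam('wrist'); im=cv2.imread('pics/wrist5.png'); p,f,m=meas(c,im,[.468,.003,.11],thr=155)
# fin: dark blob near
x,y=proj(c,[p[0],p[1],.05])[0]; d=(im.max(2)<70).astype(np.uint8); nn,l,st,ce=cv2.connectedComponentsWithStats(d)
i=min(range(1,nn),key=lambda i:np.hypot(*(ce[i]-(x,y)))+1e3*(st[i,4]<50)); print('fin',ce[i],st[i],'pred')
P=np.array([(a*.023,b*.007,z) for a in(-1,1) for b in(-1,1) for z in(.018,.054)])
f=lambda q:(lambda mm:np.array([mm['m10'],mm['m01']])/mm['m00'])(cv2.moments(cv2.convexHull(proj(c,tf(P,[q[0],q[1],p[2]])).astype(np.float32))))-ce[i]
print('fin pos',least_squares(f,p[:2]).x.round(4)); print(monitor.observe()['position'])
E
```

```text
wrist 140 [0.467  0.0056 0.1313] 0.001
wrist 155 [0.4675 0.0052 0.1334] 0.011Traceback (most recent call last):
  File "<stdin>", line 5, in <module>
  File "cover.py", line 9, in meas
    n,l,st,ce=cv2.connectedComponentsWithStats(((g>thr)*roi).astype(np.uint8)); i=1+np.argmax(st[1:,4])
                                                                                    ~~~~~~~~~^^^^^^^^^^
    return _wrapfunc(a, 'argmax', axis=axis, out=out, **kwds)
    return bound(*args, **kwds)
ValueError: attempt to get argmax of an empty sequence
```

```bash
python3 - <<'E'
from cover import *
c=cam('scene'); im=cv2.imread(f'pics/scene5.png')
for t in (130,145): p,f,_=meas(c,im,[.467,.0055,.131],thr=t); print('scene',t,p.round(4),round(f,3))
c=cam('wrist'); im=cv2.imread('pics/wrist5.png')
for t in (120,130,140): p,f,m=meas(c,im,[.468,.003,.13],thr=t); print('wrist',t,p.round(4),round(f,4))
x,y=proj(c,[p[0],p[1],.05])[0]; d=(im.max(2)<90).astype(np.uint8); nn,l,st,ce=cv2.connectedComponentsWithStats(d)
i=min(range(1,nn),key=lambda i:np.hypot(*(ce[i]-(x,y)))+1e3*(st[i,4]<50)); print('fin',ce[i],st[i])
P=np.array([(a*.023,b*.007,z) for a in(-1,1) for b in(-1,1) for z in(.018,.054)])
f=lambda q:(lambda mm:np.array([mm['m10'],mm['m01']])/mm['m00'])(cv2.moments(cv2.convexHull(proj(c,tf(P,[q[0],q[1],p[2]])).astype(np.float32))))-ce[i]
print('fin pos',least_squares(f,p[:2]).x.round(4)); print(monitor.observe()['position'])
E
```

```text
scene 130 [ 0.4508 -0.0053  0.1801] 0.27
scene 145 [0.4581 0.008  0.1394] 0.14
wrist 120 [0.4677 0.0052 0.1396] 0.2059
wrist 130 [0.4671 0.0054 0.1318] 0.0012
wrist 140 [0.4671 0.0055 0.1305] 0.0016
fin [213.64770642 145.43302752] [194 137  40  18 545]
fin pos [0.4679 0.0057]
[ 5.13821059e-01 -4.50258779e-04  3.14135590e-01]
```

The cover is at (467.2, 5.5) mm with yaw 0.1315, and the fin fit agrees. I'll turn the jaws along the cover's length and descend above the fin.

move_arm:
  moves:
    - [-6,1,-20,-0.17]
    - [-12,2,-40,-0.34]
    - [-18,3,-60,-0.51]
    - [-24,4,-90,-0.68]
    - [-30,5,-120,-0.85]
    - [-36,6,-150,-1.02]
    - [-42,6,-180,-1.19]
    - [-46.3,6,-200,-1.36]
    - [-46.3,6,-210,-1.439]
    - [-46.3,6,-210,-1.439]
    - [-46.3,6,-210,-1.439]
    - [-46.3,6,-210,-1.439]
  newtons: 60

```text
clock: 30.85
position: [0.4677, 0.0055, 0.1052]
tool_rot: [-3.141, -0.001, 0.133]
force: [-0.8, 0.4, 0.1]
grip_width: 0.0855
finger_force: 0.0
```

```bash
python3 - <<'E'
from h import *
s=monitor.observe(); print(s['position'],s['tool_rot'],s['qpos'].round(2))
cv2.imwrite('pics/w6.png',grab_frame('wrist'))
E
```

```text
[0.46769378 0.00547664 0.10524337] [-3.14144815e+00 -8.18336621e-04  1.32783813e-01] [-0.26  0.51  0.15  2.13 -0.15  0.51 -1.43]
```

View pics/w6.png

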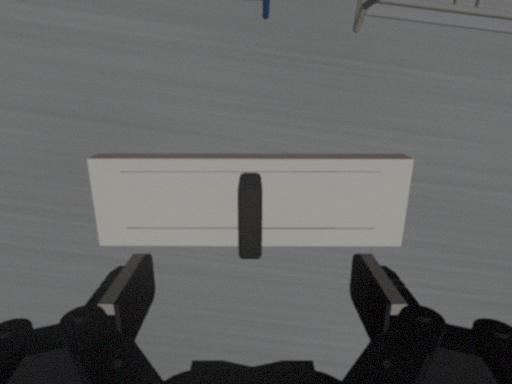

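The cover sits square to the jaws, with the fin at column 250, centred between them. I'll descend, grip and lift.

move_arm:
  moves:
    - [0,0,-25,0]
    - [0,0,-50,0]
    - [0,0,-64,0]
    - [0,0,-67,0]
    - [0,0,-67,0]

```text
clock: 31.52
position: [0.4676, 0.0054, 0.0382]
tool_rot: [-3.142, -0.0, 0.132]
force: [1.0, -0.3, 0.0]
grip_width: 0.0856
finger_force: 0.0
```

move_arm:
  moves:
    - [0,0,0,0]
    - [0,0,0,0]
    - [0,0,0,0]
    - [0,0,0,0]
    - [0,0,0,0]
    - [0,0,0,0]
    - [0,0,0,0]
    - [0,0,0,0]
    - [0,0,0,0]
    - [0,0,0,0]
  gripper: 0

```text
clock: 32.78
position: [0.4675, 0.0055, 0.038]
tool_rot: [-3.141, -0.0, 0.132]
force: [-2.2, 0.7, 8.3]
grip_width: 0.013
finger_force: 58.8
```

move_arm:
  moves:
    - [0,0,15,0]
    - [0,0,40,0]
    - [0,0,80,0]
    - [0,0,120,0]
    - [0,0,160,0]
    - [0,0,180,0]
    - [0,0,180,0]
    - [0,0,180,0]

```text
clock: 33.78
position: [0.467, 0.0055, 0.2175]
tool_rot: [-3.141, 0.001, 0.132]
force: [-0.3, -0.2, -1.9]
grip_width: 0.0129
finger_force: 58.6
```

move_arm:
  moves:
    - [15,12,0,-0.01]
    - [45,35,0,-0.02]
    - [80,62,0,-0.03]
    - [112,87,0,-0.0425]
    - [132,103,0,-0.0425]
    - [139.8,108.8,0,-0.0425]
    - [139.8,108.8,0,-0.0425]
    - [139.8,108.8,0,-0.0425]
    - [139.8,108.8,0,-0.0425]

```text
clock: 34.9
position: [0.6069, 0.1137, 0.218]
tool_rot: [-3.142, -0.0, 0.088]
force: [-0.3, 0.4, -1.1]
grip_width: 0.0132
finger_force: 58.6
```

```bash
python3 - <<'E'
from cover import *
s=monitor.observe(); print(s['position'],s['tool_rot'])
ims={n:grab_frame(n) for n in('scene','side','wrist')}
for n in ims: cv2.imwrite(f'pics/{n}7.png',ims[n])
z0=s['position'][2]-.038
for n in('wrist',):
    for t in(130,150):
        p,f,_=meas(cam(n),ims[n],[.607,.1143,.089],z0=z0,thr=t); print(n,p.round(4),round(f,4))
cv2.imwrite('pics/c7.png',np.hstack([cv2.resize(ims['scene'][100:280,170:370],(400,360)),cv2.resize(ims['side'][70:250,150:350],(400,360))]))
E
```

```text
[0.60685395 0.11368593 0.21802046] [-3.14156895e+00 -2.41020875e-05  8.84973234e-02]
wrist [0.6029 0.1122 0.0923] 0.0278
wrist [0.6029 0.1122 0.0882] 0.0843
```

View pics/c7.png

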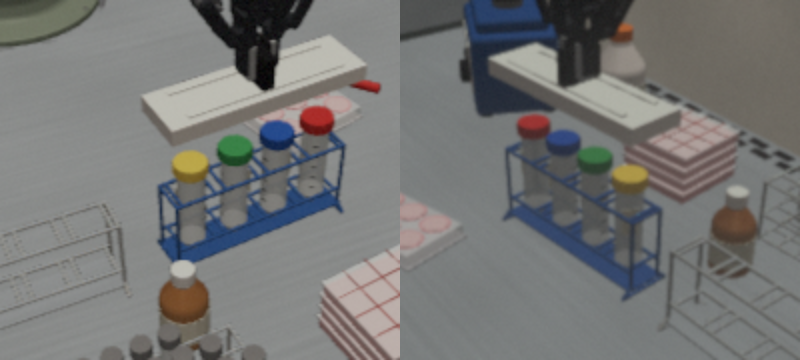

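The cover is level and aligned above the four caps, with the order red, blue, green, yellow from the left. I'll lower it.

move_arm:
  moves:
    - [0,0,-12,0]
    - [0,0,-24,0]
    - [0,0,-36,0]
    - [0,0,-48,0]
    - [0,0,-57,0]
    - [0,0,-61,0]
    - [0,0,-61,0]

```text
clock: 35.92
position: [0.6072, 0.1143, 0.1567]
tool_rot: [3.142, 0.0, 0.089]
force: [-0.2, 0.2, -0.8]
grip_width: 0.013
finger_force: 58.6
```

move_arm:
  moves:
    - [0,0,-2,0]
    - [0,0,-4,0]
    - [0,0,-5.5,0]
    - [0,0,-5.5,0]
    - [0,0,-5.5,0]

```text
clock: 36.55
position: [0.6072, 0.1143, 0.1513]
tool_rot: [-3.142, -0.0, 0.089]
force: [-0.2, 0.4, -2.2]
grip_width: 0.0129
finger_force: 58.5
```

move_arm:
  moves:
    - [0,0,-1,0]
    - [0,0,-1,0]
    - [0,0,-1,0]

```text
clock: 36.92
position: [0.6077, 0.1144, 0.1511]
tool_rot: [-3.141, -0.001, 0.089]
force: [-1.7, 0.9, 9.0]
grip_width: 0.0129
finger_force: 60.1
```

Contact is made with 9 N upward force. I'll release, retreat and check.

move_arm:
  moves:
    - [0,0,0.5,0]
    - [0,0,0.5,0]
    - [0,0,0.5,0]
    - [0,0,0.5,0]
    - [0,0,0.5,0]
    - [0,0,0.5,0]
    - [0,0,15,0]
    - [0,0,50,0]
    - [0,0,100,0]
    - [-50,0,120,0]
    - [-100,-20,120,0]
    - [-100,-20,120,0]
  gripper: 1

```text
clock: 38.42
position: [0.5047, 0.093, 0.2719]
tool_rot: [-3.141, -0.0, 0.088]
force: [1.5, 0.9, 0.8]
grip_width: 0.0854
finger_force: 0.0
```

```bash
python3 - <<'E'
from cover import *
ims={n:grab_frame(n) for n in('scene','side','wrist')}
for n in ims: cv2.imwrite(f'pics/{n}8.png',ims[n])
for n in('wrist','scene'):
    for t in(130,145):
        try: p,f,_=meas(cam(n),ims[n],[.607,.1143,.089],z0=.113,thr=t); print(n,p.round(4),round(f,4))
        except Exception as e: print(n,e)
cv2.imwrite('pics/c8.png',np.hstack([cv2.resize(ims['scene'][120:300,170:370],(400,360)),cv2.resize(ims['side'][90:270,150:350],(400,360))]))
E
```

```text
wrist [0.6078 0.1129 0.089 ] 0.002
wrist [0.6079 0.1131 0.0906] 0.0103
scene [0.6177 0.0985 0.023 ] 0.3609
scene [0.5939 0.1219 0.1215] 0.0412
```

View pics/c8.png

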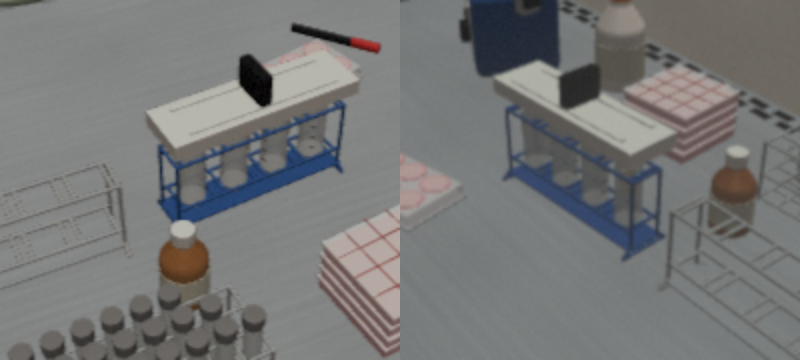

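The cover lies square and level over the caps: the wrist fit gives (608, 113) with yaw 0.089, at the expected resting height with a residual of 0.002. The bottle and plate are where they were. I'll hand the job in.

```bash
python3 -c "
from workcell import bot; print(bot.job_done())"
```

```text
the job is handed in; nothing more can be done
None
```

The four tubes now stand in the blue rack in their original order, with the cover resting square and level on the caps; the bottle and well plate were not touched, and I handed the job in at about 38.6 s.

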